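# Release and unload the filter cartridge

### The job

Take the used filter cartridge out of its holder. Press the sprung lever's black thumb pad down until the catch holds it down, and take the hand off it; then draw the cartridge straight out through the side opening by its upright tab and lower it, not drop it, flat into the shallow metal tray. Leave the lever caught down, and do not knock over or push about the conical flask or the beaker.

Things in the scene. Friction and masses are not known exactly. Their poses are not given: they have to be found in the camera images.
- holder: Grey filter holder, fixed; its yaw varies. Box 66 (x) x 101 (y -56 to +45) x 62 high, open only at its +y end, the way the cartridge comes out. Origin on the worktop below the bay's middle, z up. Bay 50 wide, floor at z = 10, roof's underside at z = 54. Thumb pad and catch at the -y end; catch housing 38 wide, 62 high, y = -135 to -159.
- lever (a joint): Angle (rad) of the steel rocker lever on the holder's roof, hinged along x at y = 0, z = 78 mm of the holder. 0 = up and level (sprung); grows as the thumb pad goes down; stop at 0.38. A sprung pawl snaps over the lever's end at about 0.33 and then holds it there by itself; press to about 0.355 to be sure. Takes up to about 15 N down on the pad.
- gate (a point): Middle of the lower edge of the steel gate, 40 wide x 6 thick mm, that hangs from the lever's +y end in front of the cartridge's box and blocks it (above the cartridge's low bar); 50 mm from the hinge, at z = 38 when the lever is up. Lever caught: at z = 57, y = 61 of the holder, clear of the cartridge; the lever's highest point is then below z = 105.
- lever_pad (a point): Middle of the top of the black ribbed thumb pad, 36 (x) x 34 (y) mm, on the lever's arm 92 mm from the hinge on the -y side and 8 mm above the hinge line; 86 mm above the worktop at lever angle 0, 53 mm at 0.36. Moves with the lever.
- cart_grip (a point): Where to pinch the cartridge: centre of the ribbed part of its upright grey tab, 12 thick (x) x 18 wide (y) x 62 high mm; tab top 15 mm above this point, which is 55 mm above the cartridge's underside, 94 mm from the middle of its box along +y. Axes as cartridge. At the start 65 mm above the worktop.
- cart_mid (a point): Point half-way along the whole cartridge (box and handle, 148 mm long), 29 mm from the middle of its box along +y, 20 mm above its underside.
- cartridge: Used filter cartridge, about 0.14 kg: white box 46 (x) x 90 (y) x 40 (z) mm, from whose +y face a grey bar 12 x 12 mm (8 to 20 mm above the underside) leads out to the upright tab, far side at y = 103. Origin: centre of the box's underside, z up. Starts fully in the bay, on its floor, y along the holder's y. Draw it out 125 mm along +y before lifting, to clear the raised gate.
- tray_in (a point): Centre of the inner floor of the fixed aluminium tray, 5 mm above the worktop. Inside 200 (x) x 110 (y) mm, rim 18 mm above the worktop, walls 5 mm. The yaw varies; z up. The cartridge fits with its length along the tray's x, either way round.
- erlenmeyer_mid (a point): Bystander: loose conical glass flask, 68 diameter x 110 high; point half-way up its axis, z up.
- beaker_mid (a point): Bystander: loose empty glass beaker, 73 x 77 x 94 high; point half-way up, z up.
There are look-alikes about, which are no part of the job. Of the things that look like the part that bears tray_in, the larger one is meant.

How it is judged:
By the outcome, as a careful person would: the job done as asked, in the order asked, and still so for the second after the job is handed in, with the robot touching nothing.
It also fails if it takes over 58 s, if anything falls off the work surface, if the arm or the gripper's body presses on something with over 40 N, if the wrist force passes 120 N, or if a joint passes its speed limit or range.

### The arm

A 6-joint arm with a two-finger parallel gripper is mounted at the origin on a cart in front of the work surface, level with it; the furniture and walls round the work are solid. World frame = base frame: x ahead of the robot, y to its left, z up, the work surface at z = 0. Lengths are in m, angles in rad, forces in N, time in s.
With the tool pointing down it reaches from about 0.35 to 0.975 m from the base axis. Payload 4.9 kg.
Tool frame: the origin (TCP) lies between the finger pads; the fingertips stand 11 mm ahead of it and the grasp point (between the pads) lies 8 mm behind it; z points along the fingers, y is the line along which they close (so a half turn about z gives the same grasp; the last joint's range is limited). The gripper opens to 85 mm and grips with 20 to 120 N. Pads are 22 mm wide; open, the fingers measure 114 mm over their backs; the gripper's body (76 mm by 85 mm) begins 54 mm behind the grasp point. The pads swing forward as they close: fully open they stand 13 mm farther back than shut.
Start: joints at [-1.367, 0.053, 1.613, -0, 1.476, -0.119], TCP at [0.198, -0.593, 0.242] pointing down, gripper open.
Joint ranges: [-3.01, 3.01], [-1.01, 2.22], [0.06, 2.58], [-1.02, 4.17], [0.09, 2.62], [-3.14, 3.14]. Speed limits (rad/s): [2.57, 2.57, 3.14, 3.14, 3.14, 3.14].

### API

Orientations are given as a unit quaternion [w, x, y, z].
In Python, from bench import env gives the robot as it stands. The module is installed in compiled form; this text tells all that it offers.
- The arm moves only by the tool servo_tool, never from a script. Its argument "rows" is a list of rows, each an object of numbers: "tx", "ty", "tz": the shift along the world's x, y, z in cm; "rx", "ry", "rz": the turn, a rotation vector about the world's x, y, z in rad; "jaw": the finger opening in cm, from 0 to 8.54. In form: [{"tx": .., "ty": .., "tz": .., "rx": .., "ry": .., "rz": .., "jaw": ..}, ...]. A call has 1 to 12 rows; each row is the pose to reach, as a shift and turn from the pose commanded when the call began; what a row does not reach only later rows make up. A row lasts 1/12 s, in which the tool goes at most 41.7 mm and 7.16 degrees, less where a joint would pass 70% of its speed; a pose out of reach is approached as far as the arm can. A call with a gripper value outside its range is refused whole. The fingers move at their own pace and stop on an object; "force" is the grip in N (left out, the last holds). Time passes only in rows, so rows that repeat a pose let the fingers close. It gives the time, the measured TCP pose, the force, the opening and the grip force at its end, in the units of the state.
- env.sense(): the state, without advancing time (a new reading comes with each control period).
- env.grab_frame(name): name is "scene" or "top" or "wrist"; returns the picture (480x640x3 uint8, blue, green, red); there is no depth.
- env.get_calibration(name): a dict with "vertical_fov" (degrees; the focal length in pixels is half the picture's height over the tangent of half this angle, whatever the lens; pixels are square), "cx", "cy" (the principal point, pixels), "D" ([k1, k2, p1, p2, k3] as OpenCV has them; the pictures are not rectified), "R" (3x3) and "t" (3): a world point X has camera coordinates R X + t. Camera axes: x right, y down, z forward; pixel columns grow to the right and rows downward; lengths in m; the calibration is good to about 2 mm. A picture is of the moment at which its call begins: read the wrist's pose just before it. get_calibration takes no time and is no camera call; for the wrist camera it gives the pose at the moment of the call.
- env.close_job(): hands the job in; it is judged then, once.
The state is a dict: "clock": time; "joints": joint angles; "qvel": joint speeds; "joint_efforts": joint torques, N m; "tcp_pos": TCP position; "orientation": TCP orientation; "contact_force": force on the tool from outside, world axes, zero at the start; "moment": the same for the moment, N m; "width": finger opening in m; "grip_force": force on a finger pad.
Only numpy, scipy, OpenCV 4.12 (cv2) and the standard library are available. Lean on these libraries where they do the work, as an engineer would, in place of code of your own. Each camera call takes 0.05 s, during which the arm holds its last target. There are 200 camera calls.

## Working session

There is one attempt and no reset: what is moved stays moved. The work goes in short steps, Python scripts to look and compute and a tool call to move; the robot and the scene stay as the last step left them, time stands still between calls to the robot, and variables do not carry over. Pictures are saved under pics/ and viewed, at most 10 in all, crops included, and the job is handed in when it is done.

Besides the shell and the picture viewer there is one more tool, called after "Call:" in YAML: its name, and indented under it one key for each argument. servo_tool: Moves the arm, as the interface text tells. Its arguments: {"type":"object","properties":{"rows":{"type":"array","items":{"type":"object","properties":{"tx":{"type":"number"},"ty":{"type":"number"},"tz":{"type":"number"},"rx":{"type":"number"},"ry":{"type":"number"},"rz":{"type":"number"},"jaw":{"type":"number"}}}},"force":{"type":"number"}},"required":["rows"]}

```bash
mkdir -p pics; cat > h.py <<'E'
from bench import env
import numpy as np, cv2
def K(c):
    f=240/np.tan(np.radians(c["vertical_fov"])/2)
    return np.array([[f,0,c["cx"]],[0,f,c["cy"]],[0,0,1]])
def ray(c,uv):
    p=cv2.undistortPoints(np.array([[uv]],float),K(c),np.array(c["D"],float))[0,0]
    R=np.array(c["R"]);t=np.array(c["t"])
    return -R.T@t, R.T@np.array([p[0],p[1],1])
def plane(c,uv,z):
    o,d=ray(c,uv); return o+d*(z-o[2])/d[2]
def tri(rs):
    A=0;b=0
    for o,d in rs:
        d=d/np.linalg.norm(d);P=np.eye(3)-np.outer(d,d);A=A+P;b=b+P@o
    return np.linalg.solve(A,b)
def proj(c,X):
    return cv2.projectPoints(np.array(X,float).reshape(-1,1,3),cv2.Rodrigues(np.array(c["R"],float))[0],np.array(c["t"],float),K(c),np.array(c["D"],float))[0][:,0]
E
python3 - <<'E'
from h import *
for n in ("scene","top"):
    cv2.imwrite(f"pics/{n}0.png",env.grab_frame(n))
    c=env.get_calibration(n); print(n,c["vertical_fov"],-np.array(c["R"]).T@np.array(c["t"]))
s=env.sense();print(s["clock"],s["tcp_pos"],s["orientation"],s["width"])
E
```

```text
scene 48.67620246620358 [0.12851085 0.49616711 0.94210658]
top 47.244919887831735 [0.42623209 0.01694643 1.46923501]
0.1 [ 0.19815862 -0.59218308  0.24117316] [-9.38938309e-04  9.87002184e-01  1.60704093e-01 -4.17284795e-05] 0.0851081985581481
```

View pics/scene0.png

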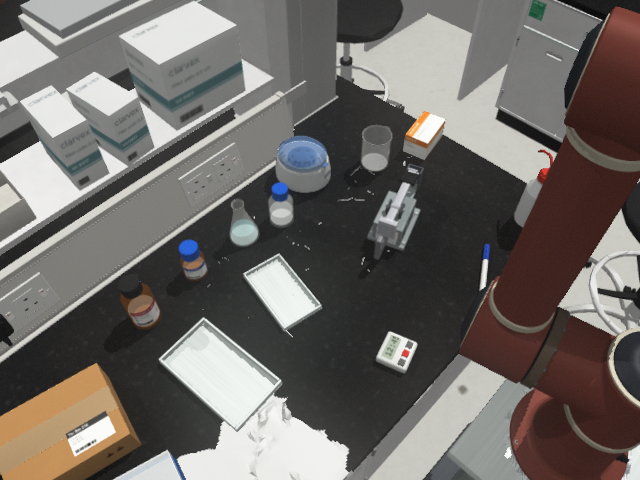

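View pics/top0.png

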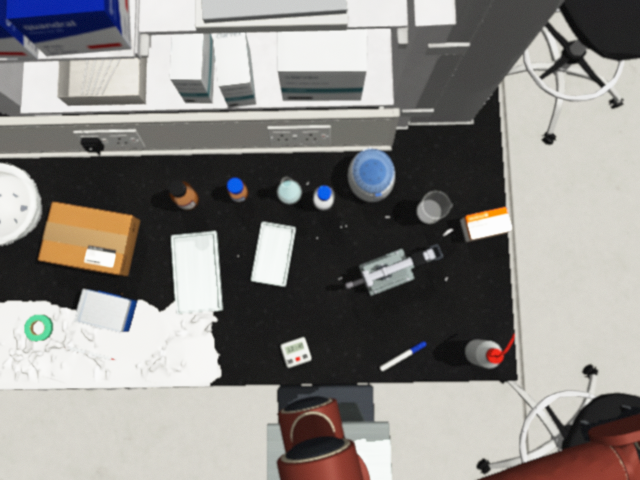

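The scene shows the holder at scene (395,215) / top (388,271), with its catch toward top (433,252) and the cartridge tab toward top (350,285). The trays are at top (197,271), which is larger, and top (273,254), which is smaller. The larger one at (197,271) is the one meant. The flask is at top (289,191) and the beaker at top (433,207).

```bash
python3 - <<'E'
from h import *
t=cv2.imread("pics/top0.png");s=cv2.imread("pics/scene0.png")
a=cv2.resize(t[235:305,335:455],(800,467),interpolation=cv2.INTER_CUBIC)[:300*2]
a=cv2.resize(t[230:305,335:455],(480,300),interpolation=cv2.INTER_CUBIC)
b=cv2.resize(s[155:275,360:440],(400,600),interpolation=cv2.INTER_CUBIC)
d=cv2.resize(t[215:325,160:305],(400,300),interpolation=cv2.INTER_CUBIC)
im=np.zeros((600,800,3),np.uint8);im[:300,:400]=cv2.resize(a,(400,250)).repeat(1,0)[:0].shape and 0
im[:250,:400]=cv2.resize(a,(400,250));im[300:,:400]=d;im[:,400:]=b
cv2.imwrite("pics/crop.png",im)
c=env.get_calibration("top")
g=cv2.cvtColor(t,cv2.COLOR_BGR2GRAY)
m=((g>90)*255).astype(np.uint8); m[:, :160]=0; m[:225]=0;m[312:]=0;m[:,460:]=0
cs,_=cv2.findContours(m,cv2.RETR_EXTERNAL,cv2.CHAIN_APPROX_NONE)
for k in cs:
    if cv2.contourArea(k)>150:
        r=cv2.minAreaRect(k);bx=cv2.boxPoints(r)
        w=np.array([plane(c,p,0.018) for p in bx])
        print(np.round(r[0],1),np.round(w[:,:2],3).tolist(),w.mean(0).round(3))
for n,uv,z in (("flask",(289,191),.055),("beaker",(433,207),.047),("pad?",(400,266),.086),("catch",(433,252),.062),("tab",(350,285),.08),("holder",(388,271),.062)):
    print(n,plane(c,uv,z).round(3))
E
```

```text
[388.5 270.7] [[0.563, -0.09], [0.609, -0.22], [0.526, -0.248], [0.48, -0.119]] [ 0.545 -0.169  0.018]
[191.  270.5] [[0.665, 0.44], [0.662, 0.273], [0.446, 0.272], [0.449, 0.435]] [0.555 0.355 0.018]
[273.  253.6] [[0.524, 0.199], [0.687, 0.17], [0.668, 0.073], [0.506, 0.104]] [0.596 0.136 0.018]
flask [0.756 0.09  0.055]
beaker [ 0.708 -0.289  0.047]
pad? [ 0.55  -0.19   0.086]
catch [ 0.587 -0.28   0.062]
tab [ 0.505 -0.063  0.08 ]
holder [ 0.54  -0.162  0.062]
```

View pics/crop.png

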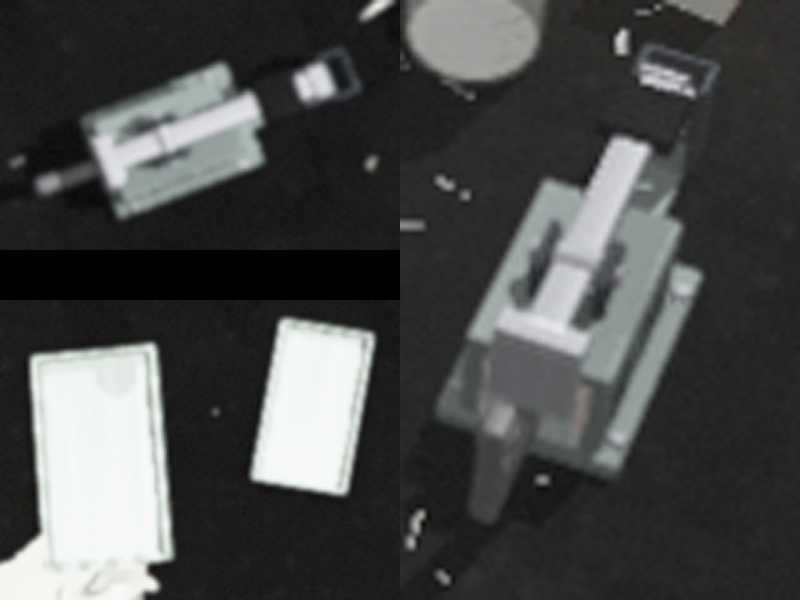

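The crop shows the holder roof, the steel gate bar at its left end, the tab top at crop (48,184), the black pad at crop (280,92), and the catch at crop (340,70). Of the two trays, the larger is the left one, crop corners (30,354), (157,343), (173,558) and (48,567).

```bash
python3 - <<'E'
from h import *
ct=env.get_calibration("top");cs=env.get_calibration("scene")
A=lambda u,v:(335+(u)/3.3333-.35,230+v*.3-.35)
B=lambda u,v:(360+(u-400)/5-.4,155+v/5-.4)
D=lambda u,v:(160+u/2.7586-.3,215+(v-300)/2.727-.3)
r=np.array([plane(ct,A(*p),.062) for p in((85,120),(222,65),(262,160),(122,215))]);print("roof",r.round(3).tolist(),r.mean(0).round(3))
e=(r[0]+r[3]-r[1]-r[2]);yaw=np.arctan2(-e[0],e[1]);print("holder yaw",yaw, "sizes",np.linalg.norm(r[0]-r[1]),np.linalg.norm(r[1]-r[2]))
rs=np.array([plane(cs,B(*p),.062) for p in((545,180),(683,232),(612,385))]);print("roof scene",rs.round(3).tolist())
pad=tri([ray(ct,A(280,92)),ray(cs,B(645,112))]);print("pad",pad.round(3), plane(ct,A(280,92),.086).round(3),plane(cs,B(645,112),.086).round(3))
tab=tri([ray(ct,A(48,184)),ray(cs,B(510,412))]);print("tab",tab.round(3),plane(ct,A(48,184),.08).round(3),plane(cs,B(510,412),.08).round(3))
d=tab-pad;print("yaw from tab-pad",np.arctan2(-d[0],d[1]),np.hypot(d[0],d[1]),"expect .186")
t=np.array([plane(ct,D(*p),.018) for p in((30,354),(157,343),(173,558),(48,567))]);print("tray",t.round(3).tolist(),t.mean(0).round(3))
e=t[0]+t[1]-t[2]-t[3];print("tray long axis ang",np.arctan2(e[1],e[0]))
E
```

```text
roof [[0.555, -0.091, 0.062], [0.596, -0.198, 0.062], [0.522, -0.226, 0.062], [0.482, -0.118, 0.062]] [ 0.539 -0.158  0.062]
holder yaw 0.3586759935137536 sizes 0.11477224203022592 0.07923502042112446
roof scene [[0.584, -0.189, 0.062], [0.52, -0.207, 0.062], [0.489, -0.117, 0.062]]
pad [ 0.572 -0.24   0.077] [ 0.572 -0.238  0.086] [ 0.566 -0.233  0.086]
tab [ 0.503 -0.061  0.083] [ 0.505 -0.06   0.08 ] [ 0.503 -0.065  0.08 ]
yaw from tab-pad 0.36454013673251395 0.19163786839642274 expect .186
tray [[0.652, 0.411, 0.018], [0.661, 0.287, 0.018], [0.45, 0.271, 0.018], [0.444, 0.39, 0.018]] [0.552 0.34  0.018]
tray long axis ang 0.08949727663307684
```

Call:
servo_tool:
  rows:
    - {"tz": 4, "jaw": 0}
    - {"tz": 8}
    - {"tz": 12}
    - {"tz": 16}
    - {"tz": 18, "rz": 0.12}
    - {"tx": 3, "ty": 3, "tz": 18, "rz": 0.24}
    - {"tx": 6, "ty": 6, "tz": 18, "rz": 0.36}
    - {"tx": 9, "ty": 9, "tz": 18, "rz": 0.48}
    - {"tx": 12, "ty": 12, "tz": 18, "rz": 0.6}
    - {"tx": 15, "ty": 15, "tz": 18, "rz": 0.72}
    - {"tx": 18, "ty": 18, "tz": 18, "rz": 0.84}
    - {"tx": 21, "ty": 21, "tz": 18, "rz": 0.96}

```text
$.rows[0]: bad value
```

Call:
servo_tool:
  rows:
    - {"tx": 0, "ty": 0, "tz": 4, "rx": 0, "ry": 0, "rz": 0, "jaw": 0}
    - {"tx": 0, "ty": 0, "tz": 8, "rx": 0, "ry": 0, "rz": 0, "jaw": 0}
    - {"tx": 0, "ty": 0, "tz": 12, "rx": 0, "ry": 0, "rz": 0, "jaw": 0}
    - {"tx": 0, "ty": 0, "tz": 16, "rx": 0, "ry": 0, "rz": 0, "jaw": 0}
    - {"tx": 0, "ty": 0, "tz": 18, "rx": 0, "ry": 0, "rz": 0.12, "jaw": 0}
    - {"tx": 3, "ty": 3, "tz": 18, "rx": 0, "ry": 0, "rz": 0.24, "jaw": 0}
    - {"tx": 6, "ty": 6, "tz": 18, "rx": 0, "ry": 0, "rz": 0.36, "jaw": 0}
    - {"tx": 9, "ty": 9, "tz": 18, "rx": 0, "ry": 0, "rz": 0.48, "jaw": 0}
    - {"tx": 12, "ty": 12, "tz": 18, "rx": 0, "ry": 0, "rz": 0.6, "jaw": 0}
    - {"tx": 15, "ty": 15, "tz": 18, "rx": 0, "ry": 0, "rz": 0.72, "jaw": 0}
    - {"tx": 18, "ty": 18, "tz": 18, "rx": 0, "ry": 0, "rz": 0.84, "jaw": 0}
    - {"tx": 21, "ty": 21, "tz": 18, "rx": 0, "ry": 0, "rz": 0.96, "jaw": 0}
  force: 40

```text
clock: 1.1
tcp_pos: [0.4054, -0.3847, 0.4218]
orientation: [-0.0, 0.8, 0.601, -0.0]
contact_force: [-0.0, -1.8, 0.1]
width: -0.0001
grip_force: 0.0
```

Call:
servo_tool:
  rows:
    - {"tx": 2.5, "ty": 3, "tz": 0, "rx": 0, "ry": 0, "rz": 0.12, "jaw": 0}
    - {"tx": 5, "ty": 6, "tz": 0, "rx": 0, "ry": 0, "rz": 0.24, "jaw": 0}
    - {"tx": 7.5, "ty": 9, "tz": 0, "rx": 0, "ry": 0, "rz": 0.36, "jaw": 0}
    - {"tx": 10, "ty": 12, "tz": -2, "rx": 0, "ry": 0, "rz": 0.48, "jaw": 0}
    - {"tx": 12.5, "ty": 15, "tz": -4, "rx": 0, "ry": 0, "rz": 0.58, "jaw": 0}
    - {"tx": 14, "ty": 17, "tz": -6, "rx": 0, "ry": 0, "rz": 0.65, "jaw": 0}
    - {"tx": 15.2, "ty": 18.3, "tz": -8, "rx": 0, "ry": 0, "rz": 0.65, "jaw": 0}
    - {"tx": 15.2, "ty": 18.3, "tz": -8, "rx": 0, "ry": 0, "rz": 0.65, "jaw": 0}
    - {"tx": 15.2, "ty": 18.3, "tz": -8, "rx": 0, "ry": 0, "rz": 0.65, "jaw": 0}

```text
clock: 1.85
tcp_pos: [0.5561, -0.2025, 0.34]
orientation: [-0.002, 0.568, 0.823, -0.001]
contact_force: [0.2, -0.5, 0.3]
width: 0.0
grip_force: 0.0
```

```bash
python3 - <<'E'
from h import *
import pickle
s=env.sense();c=env.get_calibration("wrist");im=env.grab_frame("wrist");cv2.imwrite("pics/w1.png",im);pickle.dump(c,open("w1.pkl","wb"))
print(s["tcp_pos"],s["joints"],s["qvel"],-np.array(c["R"]).T@np.array(c["t"]))
h=np.array([.537,-.150,0]);
for y in(0.3586,): 
    u=np.array([-np.sin(y),np.cos(y),0]);z=np.array([0,0,1])
    print(proj(c,[h-.092*u+.086*z,h+.094*u+.08*z]).round(0).tolist())
E
```

```text
[ 0.55606229 -0.20248545  0.33996511] [-4.74698362e-01 -6.23749350e-02  1.56691250e+00 -5.12526071e-04
  1.64148598e+00 -8.38407907e-01] [-0.03158419 -0.02829562 -0.04798155 -0.00283276  0.00413564 -0.00228982] [ 0.5288111  -0.12927969  0.47298688]
[[321.0, 230.0], [322.0, 45.0]]
```

View pics/w1.png

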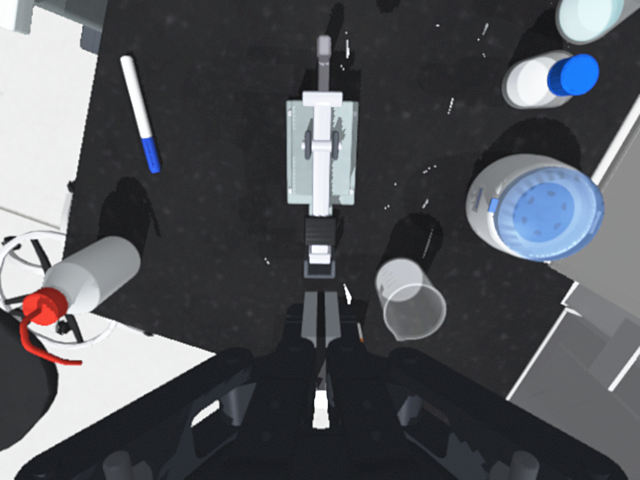

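The wrist view shows the black pad at (321,229) and the tab top at (324,45), both within about 1 mm of my predictions. The tool is in line with the holder, so I'll press the pad.

Call:
servo_tool:
  rows:
    - {"tx": 1, "ty": -3.4, "tz": -3, "rx": 0, "ry": 0, "rz": 0, "jaw": 0}
    - {"tx": 1, "ty": -3.4, "tz": -7, "rx": 0, "ry": 0, "rz": 0, "jaw": 0}
    - {"tx": 1, "ty": -3.4, "tz": -11, "rx": 0, "ry": 0, "rz": 0, "jaw": 0}
    - {"tx": 1, "ty": -3.4, "tz": -15, "rx": 0, "ry": 0, "rz": 0, "jaw": 0}
    - {"tx": 1, "ty": -3.4, "tz": -19, "rx": 0, "ry": 0, "rz": 0, "jaw": 0}
    - {"tx": 1, "ty": -3.4, "tz": -22.5, "rx": 0, "ry": 0, "rz": 0, "jaw": 0}
    - {"tx": 1, "ty": -3.4, "tz": -22.5, "rx": 0, "ry": 0, "rz": 0, "jaw": 0}
    - {"tx": 1, "ty": -3.4, "tz": -22.5, "rx": 0, "ry": 0, "rz": 0, "jaw": 0}

```text
clock: 2.57
tcp_pos: [0.5654, -0.2383, 0.1169]
orientation: [-0.001, 0.569, 0.822, -0.0]
contact_force: [0.7, -0.4, 0.8]
width: -0.0
grip_force: 0.0
```

Call:
servo_tool:
  rows:
    - {"tx": 0.4, "ty": 0.3, "tz": -1, "rx": 0, "ry": 0, "rz": 0, "jaw": 0}
    - {"tx": 0.4, "ty": 0.3, "tz": -2, "rx": 0, "ry": 0, "rz": 0, "jaw": 0}
    - {"tx": 0.4, "ty": 0.3, "tz": -2.7, "rx": 0, "ry": 0, "rz": 0, "jaw": 0}
    - {"tx": 0.4, "ty": 0.3, "tz": -3.4, "rx": 0, "ry": 0, "rz": 0, "jaw": 0}
    - {"tx": 0.4, "ty": 0.3, "tz": -4.0, "rx": 0, "ry": 0, "rz": 0, "jaw": 0}
    - {"tx": 0.4, "ty": 0.3, "tz": -4.5, "rx": 0, "ry": 0, "rz": 0, "jaw": 0}
    - {"tx": 0.4, "ty": 0.3, "tz": -4.9, "rx": 0, "ry": 0, "rz": 0, "jaw": 0}
    - {"tx": 0.4, "ty": 0.3, "tz": -5.2, "rx": 0, "ry": 0, "rz": 0, "jaw": 0}
    - {"tx": 0.4, "ty": 0.3, "tz": -5.2, "rx": 0, "ry": 0, "rz": 0, "jaw": 0}

```text
clock: 3.32
tcp_pos: [0.5725, -0.2348, 0.0673]
orientation: [0.002, 0.568, 0.823, 0.001]
contact_force: [3.1, 0.4, 5.9]
width: -0.0
grip_force: 3.1
```

Call:
servo_tool:
  rows:
    - {"tx": -0.2, "ty": 0, "tz": -0.2, "rx": 0, "ry": 0, "rz": 0, "jaw": 0}
    - {"tx": -0.2, "ty": 0, "tz": -0.4, "rx": 0, "ry": 0, "rz": 0, "jaw": 0}
    - {"tx": -0.2, "ty": 0, "tz": -0.5, "rx": 0, "ry": 0, "rz": 0, "jaw": 0}
    - {"tx": -0.2, "ty": 0, "tz": -0.5, "rx": 0, "ry": 0, "rz": 0, "jaw": 0}

```text
clock: 3.65
tcp_pos: [0.5712, -0.2349, 0.0637]
orientation: [0.003, 0.568, 0.823, 0.001]
contact_force: [0.5, 1.8, 9.3]
width: 0.0001
grip_force: 4.4
```

Call:
servo_tool:
  rows:
    - {"tx": 0, "ty": 0, "tz": -0.15, "rx": 0, "ry": 0, "rz": 0, "jaw": 0}
    - {"tx": 0, "ty": 0, "tz": -0.15, "rx": 0, "ry": 0, "rz": 0, "jaw": 0}
    - {"tx": 0, "ty": 0, "tz": -0.15, "rx": 0, "ry": 0, "rz": 0, "jaw": 0}

```text
clock: 3.9
tcp_pos: [0.5714, -0.2349, 0.0635]
orientation: [0.003, 0.568, 0.823, 0.001]
contact_force: [-1.5, 4.0, 16.4]
width: -0.0001
grip_force: 6.8
```

The force rose without further motion, so the lever is at its stop. I'll lift off and look.

Call:
servo_tool:
  rows:
    - {"tx": 0, "ty": 0, "tz": 0.5, "rx": 0, "ry": 0, "rz": 0, "jaw": 0}
    - {"tx": 0, "ty": 0, "tz": 1, "rx": 0, "ry": 0, "rz": 0, "jaw": 0}
    - {"tx": 0, "ty": 0, "tz": 3, "rx": 0, "ry": 0, "rz": 0, "jaw": 0}
    - {"tx": 0, "ty": 0, "tz": 7, "rx": 0, "ry": 0, "rz": 0, "jaw": 0}
    - {"tx": 0, "ty": 0, "tz": 11, "rx": 0, "ry": 0, "rz": 0, "jaw": 0}
    - {"tx": -1.2, "ty": 3, "tz": 14, "rx": 0, "ry": 0, "rz": 0, "jaw": 4}
    - {"tx": -2.4, "ty": 6, "tz": 14, "rx": 0, "ry": 0, "rz": 0, "jaw": 4}
    - {"tx": -3.6, "ty": 9, "tz": 14, "rx": 0, "ry": 0, "rz": 0, "jaw": 4}
    - {"tx": -3.6, "ty": 9, "tz": 14, "rx": 0, "ry": 0, "rz": 0, "jaw": 4}
    - {"tx": -3.6, "ty": 9, "tz": 14, "rx": 0, "ry": 0, "rz": 0, "jaw": 4}

```text
clock: 4.73
tcp_pos: [0.5315, -0.143, 0.1981]
orientation: [-0.001, 0.567, 0.823, -0.0]
contact_force: [0.2, -0.7, 0.1]
width: 0.04
grip_force: 0.0
```

```bash
python3 - <<'E'
from h import *
import pickle
s=env.sense();c=env.get_calibration("wrist");im=env.grab_frame("wrist");pickle.dump(c,open("w2.pkl","wb"))
t=env.grab_frame("scene")
cv2.imwrite("pics/w2.png",np.hstack([cv2.resize(im,(600,450)),cv2.resize(t[150:285,380:440][:, :],(200,450))]))
print(s["tcp_pos"],s["orientation"],s["contact_force"])
h=np.array([.537,-.150,0]);y=.3586;u=np.array([-np.sin(y),np.cos(y),0]);z=np.array([0,0,1])
print(proj(c,[h-.089*u+.053*z,h+.094*u+.08*z])*.9375)
E
```

```text
[ 0.53152611 -0.14303767  0.19808358] [-7.38050285e-04  5.67347704e-01  8.23477970e-01 -2.67217434e-04] [ 0.21992446 -0.70795976  0.11171777]
[[302.76326681 311.80498339]
 [304.87035963 102.58553082]]
```

View pics/w2.png

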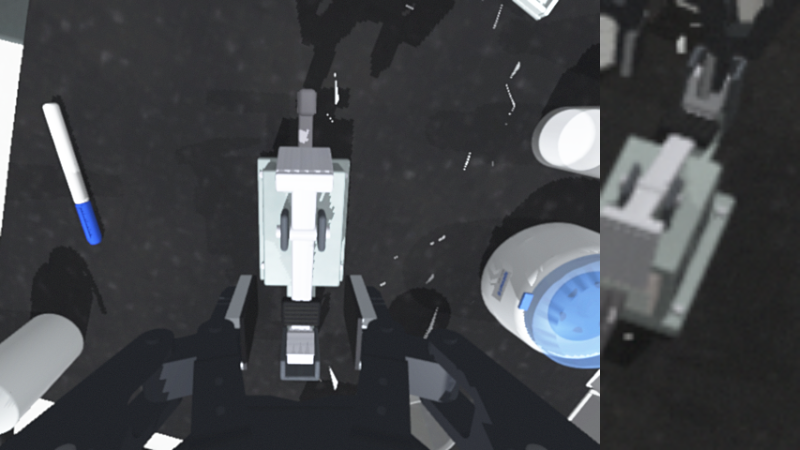

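The gate is raised and the pad is held down by the catch. The tab top is at (307,101) in the view, about 1 mm off prediction. Next I'll go over the tab.

Call:
servo_tool:
  rows:
    - {"tx": -1, "ty": 3, "tz": 0, "rx": 0, "ry": 0, "rz": 0, "jaw": 4}
    - {"tx": -2, "ty": 6, "tz": 0, "rx": 0, "ry": 0, "rz": 0, "jaw": 4}
    - {"tx": -2.65, "ty": 8.2, "tz": 0, "rx": 0, "ry": 0, "rz": 0, "jaw": 4}
    - {"tx": -2.65, "ty": 8.2, "tz": -3, "rx": 0, "ry": 0, "rz": 0, "jaw": 4}
    - {"tx": -2.65, "ty": 8.2, "tz": -6, "rx": 0, "ry": 0, "rz": 0, "jaw": 4}
    - {"tx": -2.65, "ty": 8.2, "tz": -9, "rx": 0, "ry": 0, "rz": 0, "jaw": 4}
    - {"tx": -2.65, "ty": 8.2, "tz": -9, "rx": 0, "ry": 0, "rz": 0, "jaw": 4}
    - {"tx": -2.65, "ty": 8.2, "tz": -9, "rx": 0, "ry": 0, "rz": 0, "jaw": 4}

```text
clock: 5.5
tcp_pos: [0.5047, -0.0628, 0.1068]
orientation: [-0.003, 0.569, 0.823, -0.001]
contact_force: [0.2, -1.1, 1.1]
width: 0.0399
grip_force: 0.0
```

```bash
python3 - <<'E'
from h import *
s=env.sense();c=env.get_calibration("wrist");im=env.grab_frame("wrist")
cv2.imwrite("pics/w3.png",im)
print(s["tcp_pos"],s["contact_force"])
p=proj(c,[[.505,-.0615,.08],[*s["tcp_pos"][:2],.08]]);print(p)
E
```

```text
[ 0.50470754 -0.06281615  0.10681688] [ 0.15148202 -1.12180544  1.12318412]
[[321.96679461 289.75690568]
 [320.4325025  291.88252785]]
```

View pics/w3.png

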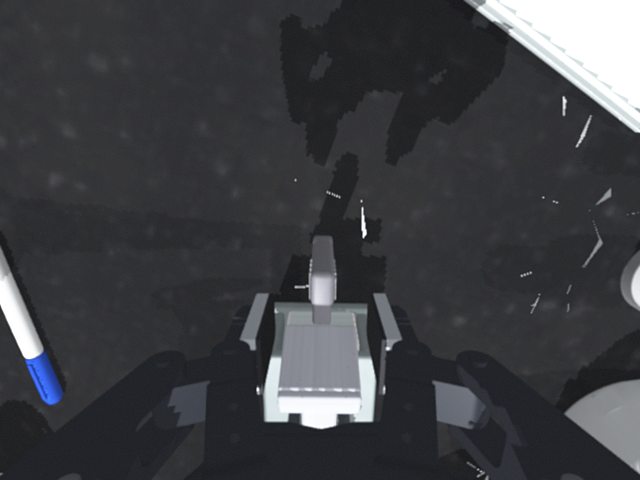

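The tab top is centred between the fingers at (322,288). Now I'll descend and grip.

Call:
servo_tool:
  rows:
    - {"tx": 0, "ty": 0.1, "tz": -1.5, "rx": 0, "ry": 0, "rz": 0, "jaw": 4}
    - {"tx": 0, "ty": 0.1, "tz": -3, "rx": 0, "ry": 0, "rz": 0, "jaw": 4}
    - {"tx": 0, "ty": 0.1, "tz": -4.6, "rx": 0, "ry": 0, "rz": 0, "jaw": 4}
    - {"tx": 0, "ty": 0.1, "tz": -4.6, "rx": 0, "ry": 0, "rz": 0, "jaw": 4}
    - {"tx": 0, "ty": 0.1, "tz": -4.6, "rx": 0, "ry": 0, "rz": 0, "jaw": 2}
    - {"tx": 0, "ty": 0.1, "tz": -4.6, "rx": 0, "ry": 0, "rz": 0, "jaw": 0.6}
    - {"tx": 0, "ty": 0.1, "tz": -4.6, "rx": 0, "ry": 0, "rz": 0, "jaw": 0.6}
    - {"tx": 0, "ty": 0.1, "tz": -4.6, "rx": 0, "ry": 0, "rz": 0, "jaw": 0.6}
    - {"tx": 0, "ty": 0.1, "tz": -4.6, "rx": 0, "ry": 0, "rz": 0, "jaw": 0.6}
    - {"tx": 0, "ty": 0.1, "tz": -4.6, "rx": 0, "ry": 0, "rz": 0, "jaw": 0.6}
  force: 60

```text
clock: 6.38
tcp_pos: [0.507, -0.0623, 0.065]
orientation: [0.001, 0.568, 0.823, -0.0]
contact_force: [-3.4, -1.9, 6.4]
width: 0.0111
grip_force: 58.4
```

Call:
servo_tool:
  rows:
    - {"tx": 0, "ty": 0, "tz": 0.1, "rx": 0, "ry": 0, "rz": 0, "jaw": 0.6}
    - {"tx": -0.18, "ty": 0.47, "tz": 0.15, "rx": 0, "ry": 0, "rz": 0, "jaw": 0.6}
    - {"tx": -0.53, "ty": 1.4, "tz": 0.15, "rx": 0, "ry": 0, "rz": 0, "jaw": 0.6}
    - {"tx": -0.88, "ty": 2.34, "tz": 0.15, "rx": 0, "ry": 0, "rz": 0, "jaw": 0.6}
    - {"tx": -1.23, "ty": 3.28, "tz": 0.15, "rx": 0, "ry": 0, "rz": 0, "jaw": 0.6}
    - {"tx": -1.23, "ty": 3.28, "tz": 0.15, "rx": 0, "ry": 0, "rz": 0, "jaw": 0.6}

```text
clock: 6.88
tcp_pos: [0.493, -0.0261, 0.0646]
orientation: [-0.001, 0.568, 0.823, 0.001]
contact_force: [-3.2, 3.5, 6.7]
width: 0.0106
grip_force: 59.1
```

Call:
servo_tool:
  rows:
    - {"tx": 0, "ty": 0, "tz": 0.2, "rx": 0, "ry": 0, "rz": 0, "jaw": 0.6}
    - {"tx": -0.35, "ty": 0.94, "tz": 0.2, "rx": 0, "ry": 0, "rz": 0, "jaw": 0.6}
    - {"tx": -0.7, "ty": 1.87, "tz": 0.2, "rx": 0, "ry": 0, "rz": 0, "jaw": 0.6}
    - {"tx": -1.05, "ty": 2.81, "tz": 0.2, "rx": 0, "ry": 0, "rz": 0, "jaw": 0.6}
    - {"tx": -1.4, "ty": 3.74, "tz": 0.2, "rx": 0, "ry": 0, "rz": 0, "jaw": 0.6}
    - {"tx": -1.4, "ty": 3.74, "tz": 0.2, "rx": 0, "ry": 0, "rz": 0, "jaw": 0.6}

```text
clock: 7.38
tcp_pos: [0.4784, 0.0106, 0.0656]
orientation: [-0.001, 0.567, 0.823, -0.0]
contact_force: [0.7, 0.9, -1.0]
width: 0.0109
grip_force: 58.5
```

```bash
python3 - <<'E'
from h import *
im=env.grab_frame("wrist");t=env.grab_frame("scene")
cv2.imwrite("pics/w4.png",np.hstack([cv2.resize(im,(480,360)),cv2.resize(t[160:280,330:430],(300,360))]))
E
```

```text
(no output)
```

View pics/w4.png

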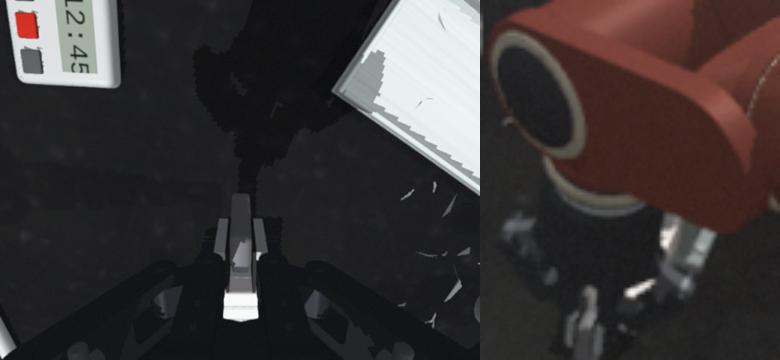

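The cartridge is following the grip and is 78 mm out. I'll continue to about 133 mm and then lift.

Call:
servo_tool:
  rows:
    - {"tx": -0.35, "ty": 0.94, "tz": 0, "rx": 0, "ry": 0, "rz": 0, "jaw": 0.6}
    - {"tx": -0.7, "ty": 1.87, "tz": 0, "rx": 0, "ry": 0, "rz": 0, "jaw": 0.6}
    - {"tx": -1.05, "ty": 2.81, "tz": 0, "rx": 0, "ry": 0, "rz": 0, "jaw": 0.6}
    - {"tx": -1.4, "ty": 3.74, "tz": 0, "rx": 0, "ry": 0, "rz": 0, "jaw": 0.6}
    - {"tx": -1.75, "ty": 4.68, "tz": 0, "rx": 0, "ry": 0, "rz": 0, "jaw": 0.6}
    - {"tx": -2.0, "ty": 5.33, "tz": 0, "rx": 0, "ry": 0, "rz": 0, "jaw": 0.6}
    - {"tx": -2.0, "ty": 5.33, "tz": 0, "rx": 0, "ry": 0, "rz": 0, "jaw": 0.6}
    - {"tx": -2.0, "ty": 5.33, "tz": 0, "rx": 0, "ry": 0, "rz": 0, "jaw": 0.6}
    - {"tx": -2.0, "ty": 5.33, "tz": 2, "rx": 0, "ry": 0, "rz": 0, "jaw": 0.6}
    - {"tx": -2.0, "ty": 5.33, "tz": 4, "rx": 0, "ry": 0, "rz": 0, "jaw": 0.6}
    - {"tx": -2.0, "ty": 5.33, "tz": 7, "rx": 0, "ry": 0, "rz": 0, "jaw": 0.6}
    - {"tx": -2.0, "ty": 5.33, "tz": 10, "rx": 0, "ry": 0, "rz": 0, "jaw": 0.6}

```text
clock: 8.48
tcp_pos: [0.459, 0.0617, 0.1666]
orientation: [-0.001, 0.569, 0.823, -0.001]
contact_force: [0.8, 0.4, -0.8]
width: 0.011
grip_force: 58.7
```

Call:
servo_tool:
  rows:
    - {"tx": 0.2, "ty": 2.5, "tz": 0, "rx": 0, "ry": 0, "rz": 0.12, "jaw": 0.6}
    - {"tx": 0.5, "ty": 5, "tz": 0, "rx": 0, "ry": 0, "rz": 0.24, "jaw": 0.6}
    - {"tx": 0.7, "ty": 7.5, "tz": 0, "rx": 0, "ry": 0, "rz": 0.36, "jaw": 0.6}
    - {"tx": 1.0, "ty": 10, "tz": 0, "rx": 0, "ry": 0, "rz": 0.48, "jaw": 0.6}
    - {"tx": 1.2, "ty": 12.5, "tz": 0, "rx": 0, "ry": 0, "rz": 0.6, "jaw": 0.6}
    - {"tx": 1.5, "ty": 15, "tz": 0, "rx": 0, "ry": 0, "rz": 0.72, "jaw": 0.6}
    - {"tx": 1.8, "ty": 17.5, "tz": 0, "rx": 0, "ry": 0, "rz": 0.84, "jaw": 0.6}
    - {"tx": 2.0, "ty": 20, "tz": 0, "rx": 0, "ry": 0, "rz": 0.96, "jaw": 0.6}
    - {"tx": 2.3, "ty": 22.5, "tz": 0, "rx": 0, "ry": 0, "rz": 1.08, "jaw": 0.6}
    - {"tx": 2.6, "ty": 25, "tz": 0, "rx": 0, "ry": 0, "rz": 1.2, "jaw": 0.6}
    - {"tx": 2.8, "ty": 27.2, "tz": 0, "rx": 0, "ry": 0, "rz": 1.3, "jaw": 0.6}
    - {"tx": 2.8, "ty": 27.2, "tz": 0, "rx": 0, "ry": 0, "rz": 1.3, "jaw": 0.6}

```text
clock: 9.48
tcp_pos: [0.4881, 0.3369, 0.1663]
orientation: [0.0, -0.048, 0.999, 0.001]
contact_force: [-0.1, -1.2, -1.4]
width: 0.011
grip_force: 58.9
```

Call:
servo_tool:
  rows:
    - {"tx": 0, "ty": 0, "tz": 0, "rx": 0, "ry": 0, "rz": 0, "jaw": 0.6}
    - {"tx": 0, "ty": 0, "tz": 0, "rx": 0, "ry": 0, "rz": 0, "jaw": 0.6}

```text
clock: 9.65
tcp_pos: [0.4877, 0.3334, 0.1659]
orientation: [-0.0, -0.045, 0.999, -0.0]
contact_force: [0.3, 0.1, -2.0]
width: 0.0106
grip_force: 58.9
```

```bash
python3 - <<'E'
from h import *
im=env.grab_frame("top");t=env.grab_frame("scene")
cv2.imwrite("pics/p1.png",np.hstack([cv2.resize(im[205:325,150:300],(450,360)),cv2.resize(t[300:440,130:290],(350,306),).repeat(1,0) if 0 else cv2.resize(t[270:440,130:295],(349,360))]))
E
```

```text
(no output)
```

View pics/p1.png

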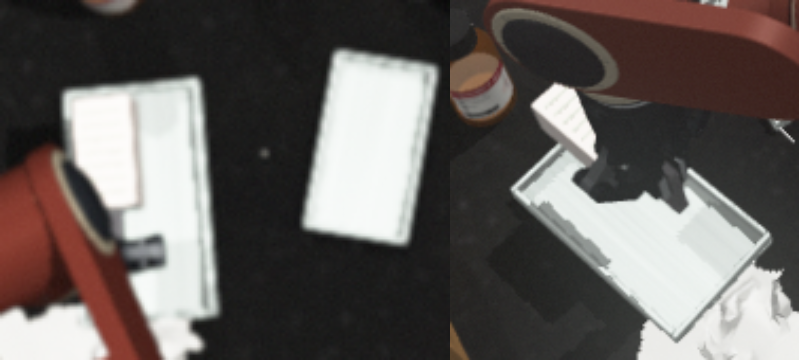

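The cartridge is over the larger tray and lines up with it once parallax is allowed for. Now I'll lower it.

Call:
servo_tool:
  rows:
    - {"tx": 0, "ty": 0, "tz": -1.5, "rx": 0, "ry": 0, "rz": 0, "jaw": 0.6}
    - {"tx": 0, "ty": 0, "tz": -3, "rx": 0, "ry": 0, "rz": 0, "jaw": 0.6}
    - {"tx": 0, "ty": 0, "tz": -4.5, "rx": 0, "ry": 0, "rz": 0, "jaw": 0.6}
    - {"tx": 0, "ty": 0, "tz": -6, "rx": 0, "ry": 0, "rz": 0, "jaw": 0.6}
    - {"tx": 0, "ty": 0, "tz": -7.5, "rx": 0, "ry": 0, "rz": 0, "jaw": 0.6}
    - {"tx": 0, "ty": 0, "tz": -8.8, "rx": 0, "ry": 0, "rz": 0, "jaw": 0.6}
    - {"tx": 0, "ty": 0, "tz": -9.6, "rx": 0, "ry": 0, "rz": 0, "jaw": 0.6}
    - {"tx": 0, "ty": 0, "tz": -10.1, "rx": 0, "ry": 0, "rz": 0, "jaw": 0.6}
    - {"tx": 0, "ty": 0, "tz": -10.1, "rx": 0, "ry": 0, "rz": 0, "jaw": 0.6}
    - {"tx": 0, "ty": 0, "tz": -10.1, "rx": 0, "ry": 0, "rz": 0, "jaw": 0.6}

```text
clock: 10.58
tcp_pos: [0.488, 0.334, 0.0657]
orientation: [0.0, -0.045, 0.999, 0.0]
contact_force: [-0.1, -0.6, -0.3]
width: 0.0109
grip_force: 58.9
```

Call:
servo_tool:
  rows:
    - {"tx": 0, "ty": 0, "tz": -0.15, "rx": 0, "ry": 0, "rz": 0, "jaw": 0.6}
    - {"tx": 0, "ty": 0, "tz": -0.3, "rx": 0, "ry": 0, "rz": 0, "jaw": 0.6}
    - {"tx": 0, "ty": 0, "tz": -0.3, "rx": 0, "ry": 0, "rz": 0, "jaw": 0.6}

```text
clock: 10.83
tcp_pos: [0.488, 0.3342, 0.0628]
orientation: [0.0, -0.046, 0.999, 0.0]
contact_force: [-0.4, 0.1, -1.9]
width: 0.0109
grip_force: 58.9
```

Call:
servo_tool:
  rows:
    - {"tx": 0, "ty": 0, "tz": -0.15, "rx": 0, "ry": 0, "rz": 0, "jaw": 0.6}
    - {"tx": 0, "ty": 0, "tz": -0.25, "rx": 0, "ry": 0, "rz": 0, "jaw": 0.6}
    - {"tx": 0, "ty": 0, "tz": -0.25, "rx": 0, "ry": 0, "rz": 0, "jaw": 0.6}

```text
clock: 11.08
tcp_pos: [0.488, 0.3342, 0.0603]
orientation: [0.0, -0.046, 0.999, 0.0]
contact_force: [-0.5, -0.0, 0.7]
width: 0.011
grip_force: 59.2
```

Call:
servo_tool:
  rows:
    - {"tx": 0, "ty": 0, "tz": -0.1, "rx": 0, "ry": 0, "rz": 0, "jaw": 0.6}
    - {"tx": 0, "ty": 0, "tz": -0.2, "rx": 0, "ry": 0, "rz": 0, "jaw": 0.6}
    - {"tx": 0, "ty": 0, "tz": -0.2, "rx": 0, "ry": 0, "rz": 0, "jaw": 0.6}

```text
clock: 11.33
tcp_pos: [0.4881, 0.3345, 0.0601]
orientation: [0.0, -0.046, 0.999, 0.0]
contact_force: [-7.4, -2.2, 9.6]
width: 0.0108
grip_force: 60.7
```

Contact is made: force rose to 9.6 N with no further descent. I'll ease up slightly, release and retreat.

Call:
servo_tool:
  rows:
    - {"tx": 0, "ty": 0, "tz": 0.1, "rx": 0, "ry": 0, "rz": 0, "jaw": 0.6}
    - {"tx": 0, "ty": 0, "tz": 0.1, "rx": 0, "ry": 0, "rz": 0, "jaw": 1.4}
    - {"tx": 0, "ty": 0, "tz": 0.1, "rx": 0, "ry": 0, "rz": 0, "jaw": 2.5}
    - {"tx": 0, "ty": 0, "tz": 0.1, "rx": 0, "ry": 0, "rz": 0, "jaw": 4}
    - {"tx": 0, "ty": 0, "tz": 0.1, "rx": 0, "ry": 0, "rz": 0, "jaw": 4}
    - {"tx": 0, "ty": 0, "tz": 1.5, "rx": 0, "ry": 0, "rz": 0, "jaw": 4}
    - {"tx": 0, "ty": 0, "tz": 4, "rx": 0, "ry": 0, "rz": 0, "jaw": 4}
    - {"tx": 0, "ty": 0, "tz": 8, "rx": 0, "ry": 0, "rz": 0, "jaw": 4}
    - {"tx": 0, "ty": 0, "tz": 12, "rx": 0, "ry": 0, "rz": 0, "jaw": 4}
    - {"tx": 0, "ty": 0, "tz": 16, "rx": 0, "ry": 0, "rz": 0, "jaw": 4}
    - {"tx": 0, "ty": 0, "tz": 20, "rx": 0, "ry": 0, "rz": 0, "jaw": 4}
    - {"tx": 0, "ty": 0, "tz": 20, "rx": 0, "ry": 0, "rz": 0, "jaw": 4}

```text
clock: 12.33
tcp_pos: [0.4915, 0.336, 0.2704]
orientation: [0.008, -0.046, 0.999, 0.004]
contact_force: [0.5, 0.3, 1.1]
width: 0.0402
grip_force: 0.0
```

Call:
servo_tool:
  rows:
    - {"tx": -2, "ty": -3, "tz": 0, "rx": 0, "ry": 0, "rz": 0, "jaw": 4}
    - {"tx": -4, "ty": -6, "tz": 0, "rx": 0, "ry": 0, "rz": 0, "jaw": 4}
    - {"tx": -6, "ty": -9, "tz": 0, "rx": 0, "ry": 0, "rz": 0, "jaw": 4}
    - {"tx": -7, "ty": -12, "tz": 0, "rx": 0, "ry": 0, "rz": 0, "jaw": 4}
    - {"tx": -7, "ty": -15, "tz": 0, "rx": 0, "ry": 0, "rz": 0, "jaw": 4}
    - {"tx": -7, "ty": -18, "tz": 0, "rx": 0, "ry": 0, "rz": 0, "jaw": 4}
    - {"tx": -7, "ty": -18, "tz": 0, "rx": 0, "ry": 0, "rz": 0, "jaw": 4}
    - {"tx": -7, "ty": -18, "tz": 0, "rx": 0, "ry": 0, "rz": 0, "jaw": 4}

```text
clock: 13.0
tcp_pos: [0.4178, 0.1531, 0.2586]
orientation: [0.001, -0.044, 0.999, 0.0]
contact_force: [0.3, -0.4, -0.2]
width: 0.0399
grip_force: 0.0
```

```bash
python3 - <<'E'
from h import *
im=env.grab_frame("top");t=env.grab_frame("scene");s=env.sense();print(s["clock"],s["tcp_pos"],s["contact_force"])
cv2.imwrite("pics/end.png",np.hstack([im[150:330,150:470],t[130:310,350:430].repeat(1,0),t[270:450,130:290]]))
E
```

```text
13.1 [0.4177999  0.15439299 0.2583398 ] [0.16750749 0.10150212 0.14479359]
```

View pics/end.png

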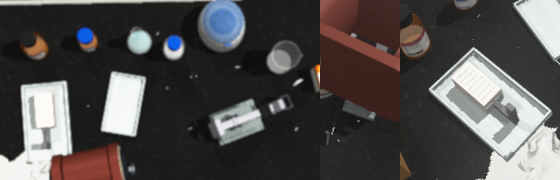

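The cartridge lies flat inside the larger tray. The lever is still caught, with the gate up, and the flask and beaker have not moved. I'm handing in.

```bash
python3 -c "
from bench import env
print(env.close_job())"
```

```text
the job is handed in; nothing more can be done
None
```

I handed the job in at about 13 s of robot time: the lever is caught down, the cartridge lies flat in the larger tray, and the flask and beaker look undisturbed; no verdict was returned.

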